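# Reset the lamp-hour counter under the sliding dust cover

## Task

The microscope lamp has been renewed, so reset its hour counter on the power unit: push the sliding dust cover on top of the unit fully aside, then press the round button beneath it all the way down and let it spring back, without pressing the long bar-shaped button beside it. Finally slide the dust cover back until it is fully home over the buttons. Leave the slide box, the jar and the book standing around the unit where they are.

Things in the scene. Friction and masses are not known exactly. Their poses are not given: they have to be found in the camera images.
- unit: cream lamp power unit fixed on the bench, 160 (its x) x 240 (its y) x 70 mm high; its front, with a round black knob sticking out 14 mm, faces its -x. Origin: centre of the underside; z up. Flat deck 60 mm above the bench; two aluminium rails, 10 mm wide and up to 70 mm high, run along y at x = +-67 mm
- well (a point): centre of the deck-level mouth of the well that holds the two buttons, at (0, -55, 60) mm in the unit; axes as the unit's. The well is 112 mm (x) by 68 mm (y), 15 mm deep. Button centres lie at x = -27 and +27 mm from this point; which button is at which place varies
- cover (a joint): dark grey sliding dust cover in the rails: plate 120 (x) x 90 (y) x 4 mm, top 66 mm above the bench, with a rib across its middle. Value in m: 0 = fully home over the well, 0.085 = fully open at its end stop, sliding towards the unit's +y. Stays where it is left; friction about 1.5 N. It may start up to 20 mm ajar
- cover_rib (a point): middle of the top edge of the cover's bare-aluminium rib, 84 mm above the bench, moving with the cover; axes as the unit's. The rib is 70 mm long (x), 10 mm thick (y), and stands 18 mm above the plate; it can be pushed from either side, or pinched. Cover home: it lies at unit y = -55 mm; fully open: +30 mm
- round_button (a joint): travel of the round button in m: 0 = up, 0.007 = fully down; spring return, about 2 N to start and 5 N fully down
- round_button_top (a point): centre of the top face of the round white button, 32 mm diameter, 57 mm above the bench when up (3 mm below the deck, under the closed cover); pressed straight down
- bar_button (a joint): travel of the bar-shaped button in m: 0 = up, 0.007 = fully down; same spring. Not to be pressed
- bar_button_top (a point): centre of the top face of the bar-shaped white button, 13 mm (unit x) by 44 mm (unit y), 57 mm above the bench; 54 mm from the round one
- slide_box: loose grey box for microscope slides, 100 x 85 x 36 mm, to the unit's +y side; origin at the centre of its underside; leave alone
- oil_jar: loose amber jar with black cap, 50 mm diameter, 75 mm high, to the unit's -y side; origin at the centre of its underside; leave alone
- book: loose green book lying flat, 150 x 210 x 18 mm, behind the unit (its +x side); origin at the centre of its underside; leave alone

How it is judged:
By the outcome, as a careful person would: the job done as asked, in the order asked, and still so for the second after the job is handed in, with the robot touching nothing.
It also fails if it takes over 45 s, if anything falls off the work surface, if the arm or the gripper's body presses on something with over 40 N, if the wrist force passes 120 N, or if a joint passes its speed limit or range.

## Robot

A 6-joint arm with a two-finger parallel gripper is mounted at the origin on the work surface. World frame = base frame: x ahead of the robot, y to its left, z up, the work surface at z = 0. Lengths are in m, angles in rad, forces in N, time in s.
With the tool pointing down it reaches from about 0.375 to 0.9 m from the base axis. Payload 3.1 kg.
Tool frame: the origin (TCP) lies midway between the tips of the shut fingers; the grasp point (between the pads) lies 19 mm behind it; z points along the fingers, y is the direction in which the jaws open and shut (so a half turn about z gives the same grasp; the last joint's range is limited). The gripper opens to 87 mm and grips with 3 to 60 N. Pads are 19 mm wide; open, the fingers measure 117 mm over their backs; the gripper's body (75 mm by 190 mm) begins 51 mm behind the grasp point.
Start: joints at [-1.462, 0.527, 1.433, -0, 1.181, -0.178], TCP at [0.177, -0.599, 0.187] pointing down, gripper open.
Joint ranges: [-3.08, 3.08], [-0.75, 2.2], [0.22, 2.44], [-1.43, 4.57], [0, 2.65], [-2.85, 2.85]. Speed limits (rad/s): [2.79, 2.79, 3.14, 3.14, 3.14, 3.14].

## Interface

Orientations are given as a unit quaternion [x, y, z, w].
In Python, from cell import state, eyes, bot gives the robot as it stands. The module is installed in compiled form; this text tells all that it offers.
- The arm moves only by the tool servo_tool, never from a script. Its argument "moves" is a list of rows, each an object with "turn": the turn, a rotation vector about the world's x, y, z in rad, a list of three; "slide": the shift along the world's x, y, z in cm, a list of three; "claw": the closure, from 0 (fully open) to 1 (shut). A call has 1 to 10 rows; each row shifts and turns the commanded pose from where the row before left it; what a row does not reach is not made up. A row lasts 1/12 s, in which the tool goes at most 41.7 mm and 7.16 degrees, less where a joint would pass 70% of its speed; a pose out of reach is approached as far as the arm can. A call is refused whole if a number of a shift passes 4.17 or a number of a turn 0.125, either way. A call with a gripper value outside its range is refused whole. The fingers move at their own pace and stop on an object; "newtons" is the grip in N (left out, the last holds). Time passes only in rows, so rows that do not move let the fingers close. It gives the time, the measured TCP pose, the force and the opening at its end, in the units of the state.
- state(): the state, without advancing time (a new reading comes with each control period).
- eyes.read_camera(name): name is "scene" or "top" or "wrist"; returns a dict with "color" (420x560x3 uint8, red, green, blue), "camera_matrix" (3x3 intrinsics, pixels), "R" (3x3) and "t" (3): a world point X has camera coordinates R X + t. Camera axes: x right, y down, z forward; pixel columns grow to the right and rows downward; lengths in m; the calibration is good to about 2 mm. A picture is of the moment at which its call begins. There is no depth.
- bot.hand_in(): hands the job in, once; it reports no verdict.
Trained networks look in the newest picture that a camera, given by its name, has taken for a name from the list of things; names that differ only in an ending like _2 or _b are one class to them, and where a whole thing is asked for, a point or a joint stands for the part that bears it (a point fixed in the world has none). Each returns a list of dicts, best first, with "confidence" (0 to 1); they miss things now and then, are a little off and sometimes report something else, mostly with a low value. They report only what shows in the picture. A call takes as long as a camera call.
- eyes.search_frame(camera, target): "extent" ([centre column, centre row, width, height] in pixels, round what is visible of it).
The state is a dict: "t": time; "q": joint angles; "qvel": joint speeds; "effort": joint torques, N m; "eef_pos": TCP position; "eef_rot": TCP orientation; "wrist_force": force on the tool from outside, world axes, zero at the start; "ft_torque": the same for the moment, N m; "width": opening from 0.0 (shut) to 1.0 (fully open).
Only numpy, scipy, OpenCV 4.12 (cv2) and the standard library are available. Lean on these libraries where they do the work, as an engineer would, in place of code of your own. Each camera call takes 0.05 s, during which the arm holds its last target.

## Working session

There is one attempt and no reset: what is moved stays moved. The work goes in short steps, Python scripts to look and compute and a tool call to move; the robot and the scene stay as the last step left them, time stands still between calls to the robot, and variables do not carry over. Pictures are saved under pics/ and viewed, and the job is handed in when it is done.

Besides the shell and the picture viewer there is one more tool, called after "Emit:" in YAML: its name, and indented under it one key for each argument. servo_tool: Moves the arm, as the interface text tells. Its arguments: {"type":"object","properties":{"moves":{"type":"array","items":{"type":"object","properties":{"turn":{"type":"array","items":{"type":"number"}},"slide":{"type":"array","items":{"type":"number"}},"claw":{"type":"number"}}}},"newtons":{"type":"number"}},"required":["moves"]}

```bash
mkdir -p pics; cat > h.py <<'E'
import numpy as np, cv2
from cell import state, eyes, bot
def grab(n,f):
    d=eyes.read_camera(n); cv2.imwrite('pics/'+f,cv2.cvtColor(d['color'],cv2.COLOR_RGB2BGR)); return d
def ray(d,u,v,z):
    K=np.array(d['camera_matrix']);R=np.array(d['R']);t=np.array(d['t'])
    c=-R.T@t; r=R.T@np.linalg.inv(K)@np.array([u,v,1.]); return c+r*(z-c[2])/r[2]
def proj(d,X):
    p=np.array(d['camera_matrix'])@(np.array(d['R'])@np.array(X)+np.array(d['t'])); return p[:2]/p[2]
E
python3 - <<'E'
from h import *
print(state())
for n in ['scene','top','wrist']:
    d=grab(n,n+'0.png'); print(n,np.round(d['camera_matrix'],1).tolist(),np.round(d['R'],3).tolist(),np.round(d['t'],3).tolist())
    if n!='wrist':
      for k in ['unit','cover','cover_rib','slide_box','oil_jar','book']:
        r=eyes.search_frame(n,k)
        print(k,[(round(x['confidence'],2),np.round(x['extent'],1).tolist()) for x in r[:2]])
E
```

```text
{'t': 0.0, 'q': array([-1.46151367e+00,  5.28461697e-01,  1.43390624e+00, -1.51525360e-05,
        1.18137803e+00, -1.78475118e-01]), 'qvel': array([-9.76204323e-04, -5.74055959e-05,  1.08798180e-03,  4.81721193e-04,
        1.46822826e-03, -4.85418171e-04]), 'effort': array([-3.38836116e-04, -4.40041780e+01, -1.76589721e+01,  6.32948452e-02,
        5.81247511e-02, -1.76362405e-04]), 'eef_pos': array([ 0.17732591, -0.59847534,  0.1858732 ]), 'eef_rot': array([ 9.89666289e-01,  1.43385765e-01,  3.02389805e-05, -1.07625158e-03]), 'wrist_force': array([-0.08478021, -0.04553498, -0.16213537]), 'ft_torque': array([0.0092142 , 0.00341125, 0.04300389]), 'width': 1.0006634281729432}
scene [[393.2, 0.0, 281.1], [0.0, 393.2, 214.6], [0.0, 0.0, 1.0]] [[0.16, 0.987, 0.008], [0.837, -0.132, -0.531], [-0.523, 0.092, -0.847]] [-0.164, -0.477, 1.176]
unit [(0.69, [219.2, 208.8, 132.7, 98.9]), (0.19, [200.4, 194.1, 60.8, 58.1])]
cover [(0.89, [202.8, 194.9, 63.4, 57.7])]
cover_rib [(0.75, [200.2, 194.0, 63.1, 55.6]), (0.53, [184.0, 301.9, 130.0, 98.7])]
slide_box [(0.96, [313.9, 252.7, 56.6, 59.0])]
oil_jar [(0.66, [140.0, 177.1, 30.2, 37.1])]
book [(0.94, [184.4, 299.6, 130.9, 94.9])]
top [[545.9, 0.0, 292.5], [0.0, 545.9, 206.3], [0.0, 0.0, 1.0]] [[0.02, -1.0, -0.014], [-0.981, -0.017, -0.191], [0.191, 0.017, -0.982]] [0.075, 0.626, 1.191]
unit [(0.79, [353.8, 235.8, 127.8, 108.2])]
cover [(0.59, [369.9, 243.3, 59.5, 62.0])]
cover_rib [(0.58, [375.5, 242.6, 57.3, 62.5]), (0.55, [390.4, 164.7, 104.7, 84.3])]
slide_box [(0.6, [279.3, 185.0, 50.6, 53.4])]
oil_jar [(0.8, [431.9, 286.2, 28.1, 23.3])]
book [(0.72, [390.5, 164.6, 104.2, 88.9])]
wrist [[341.5, 0.0, 274.6], [0.0, 341.5, 208.6], [0.0, 0.0, 1.0]] [[0.284, -0.959, -0.0], [-0.926, -0.274, 0.259], [-0.248, -0.073, -0.966]] [-0.626, -0.031, 0.39]
```

```bash
python3 -c "
import cv2
a=cv2.imread('pics/top0.png');cv2.imwrite('pics/top0z.png',cv2.resize(a[100:320,230:480],None,fx=3,fy=2.7,interpolation=2)[:600,:800])
a=cv2.imread('pics/scene0.png');cv2.imwrite('pics/scene0z.png',cv2.resize(a[130:380,90:370],None,fx=2.4,fy=2.4,interpolation=2))"
```

```text
(no output)
```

View pics/top0z.png

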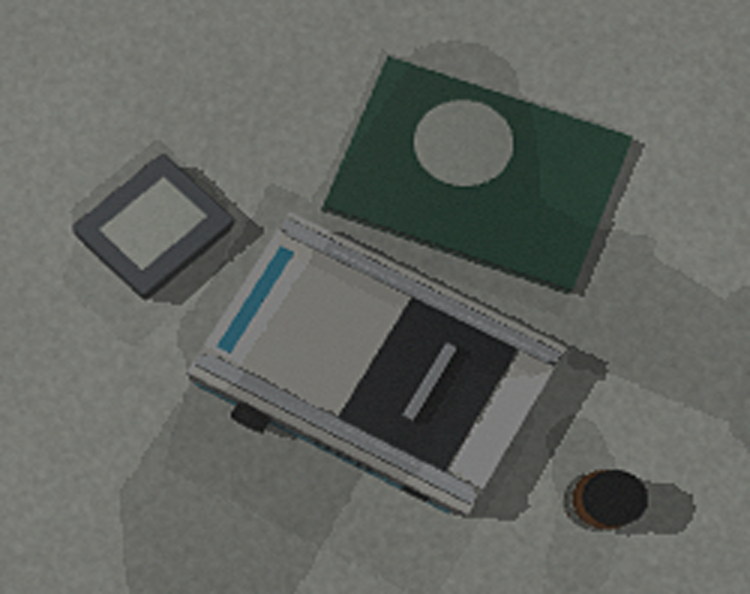

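View pics/scene0z.png

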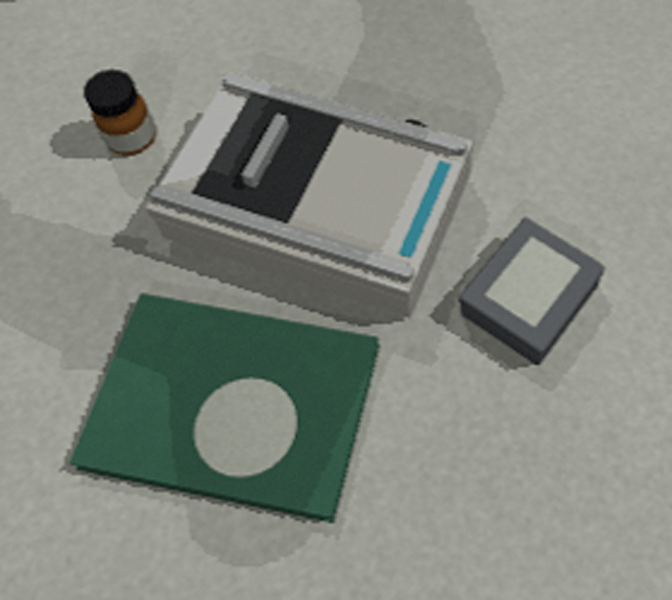

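View pics/wrist0.png

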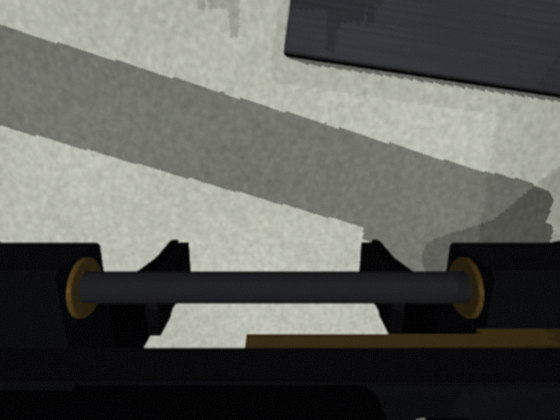

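```bash
cat > fit.py <<'E'
from h import *
from scipy.optimize import least_squares
d=eyes.read_camera('top'); s=eyes.read_camera('scene')
T=lambda x,y:(230+x/3,100+y/2.7*1.0)
S=lambda x,y:(90+x/2.4,130+y/2.4)
# corner points in unit frame: rail outer ends z=.07 guess, measured
obs=[(d,T(290,214),(.072,.12,.07)),(d,T(192,363),(-.072,.12,.07)),(d,T(470,502),(-.072,-.12,.07)),(d,T(562,353),(.072,-.12,.07)),
(s,S(222,82),(-.072,-.12,.07)),(s,S(470,145),(-.072,.12,.07)),(s,S(412,270),(.072,.12,.07)),(s,S(150,195),(.072,-.12,.07))]
rib=[(d,T(449,344),1),(d,T(411,418),-1),(s,S(282,117),-1),(s,S(250,182),1)]
for c,p,X in obs: print(X,np.round(ray(c,*p,X[2]),4))
for c,p,X in rib: print('rib',X,np.round(ray(c,*p,.084),4))
def W(q,X):
    c,n=np.cos(q[2]),np.sin(q[2]); return np.array([q[0]+c*X[0]-n*X[1],q[1]+n*X[0]+c*X[1],X[2]])
def res(q):
    r=[]
    for c,p,X in obs: r+=list(proj(c,W(q,X))-p)
    for c,p,e in rib: r+=list(proj(c,W(q,(e*.035,-.055+q[3],.084)))-p)
    return np.array(r)
o=least_squares(res,[.6,-.1,-.4,.02],loss='soft_l1'); print(o.x,np.degrees(o.x[2])); print(np.round(res(o.x).reshape(-1,2),1).tolist())
print('rib',W(o.x,(0,-.055+o.x[3],.084)),'well',W(o.x,(0,-.055,.06)))
E
python3 fit.py
```

```text
(0.072, 0.12, 0.07) [0.6873 0.0095 0.07  ]
(-0.072, 0.12, 0.07) [0.5581 0.0819 0.07  ]
(-0.072, -0.12, 0.07) [ 0.4472 -0.125   0.07  ]
(0.072, -0.12, 0.07) [ 0.5716 -0.1953  0.07  ]
(-0.072, -0.12, 0.07) [ 0.4621 -0.1285  0.07  ]
(-0.072, 0.12, 0.07) [0.5669 0.0839 0.07  ]
(0.072, 0.12, 0.07) [0.6818 0.017  0.07  ]
(0.072, -0.12, 0.07) [ 0.5763 -0.1921  0.07  ]
rib 1 [ 0.5755 -0.1088  0.084 ]
rib -1 [ 0.5137 -0.0803  0.084 ]
rib -1 [ 0.5217 -0.0755  0.084 ]
rib 1 [ 0.5858 -0.1061  0.084 ]
[ 0.56709635 -0.05560884 -0.49100136  0.01345787] -28.132305646343763
[[-3.0, -0.0], [-1.0, -0.9], [1.1, 0.1], [0.0, -1.0], [0.3, -5.3], [-0.4, -2.6], [-0.0, 2.5], [-1.6, -0.7], [-0.0, -1.3], [-2.1, -1.4], [-0.3, -1.9], [-1.5, -2.9]]
rib [ 0.54750886 -0.09224323  0.084     ] well [ 0.54116335 -0.1041112   0.06      ]
```

Emit:
servo_tool:
  moves:
    - {"slide": [1.5,2,0.5],"claw": 1,"turn": [0,0,0.08]}
    - {"slide": [2.3,3.2,0.5],"claw": 1,"turn": [0,0,0.08]}
    - {"slide": [2.3,3.2,0.5],"claw": 1,"turn": [0,0,0.08]}
    - {"slide": [2.3,3.2,0.5],"claw": 1,"turn": [0,0,0.08]}
    - {"slide": [2.3,3.2,0.5],"claw": 1,"turn": [0,0,0.08]}
    - {"slide": [2.3,3.2,0.5],"claw": 1,"turn": [0,0,0.08]}
    - {"slide": [2.3,3.2,0.5],"claw": 1,"turn": [0,0,0.08]}
    - {"slide": [2.3,3.2,0.5],"claw": 1,"turn": [0,0,0.08]}
    - {"slide": [2.3,3.2,0.5],"claw": 1,"turn": [0,0,0.08]}
    - {"slide": [2.3,3.2,0.5],"claw": 1,"turn": [0,0,0.08]}

```text
t: 1.68
eef_pos: [0.4002, -0.2896, 0.2374]
eef_rot: [0.855, 0.519, 0.0, 0.0]
wrist_force: [1.9, -0.6, -0.6]
width: 0.328
```

Emit:
servo_tool:
  moves:
    - {"slide": [2.3,3.2,0]}
    - {"slide": [2.3,3.2,0]}
    - {"slide": [2.3,3.2,0]}
    - {"slide": [2.3,3.2,0]}
    - {"slide": [1.6,2.4,0]}
    - {"slide": [0,0,0]}

```text
schema error: expected keys turn, slide, claw
```

```bash
python3 - <<'E'
from h import *
s=state();print(s['t'],s['eef_pos'],s['eef_rot'],s['width'],s['wrist_force'])
d=grab('wrist','wrist1.png')
a=cv2.imread('pics/wrist1.png');cv2.imwrite('pics/wrist1z.png',cv2.resize(a,(800,600),interpolation=2))
E
```

```text
1.6833 [ 0.40024483 -0.28961615  0.2373576 ] [8.54772598e-01 5.19002609e-01 9.26510102e-05 2.98160656e-04] 0.3280852862201752 [ 1.86766898 -0.58319503 -0.56633553]
```

View pics/wrist1z.png

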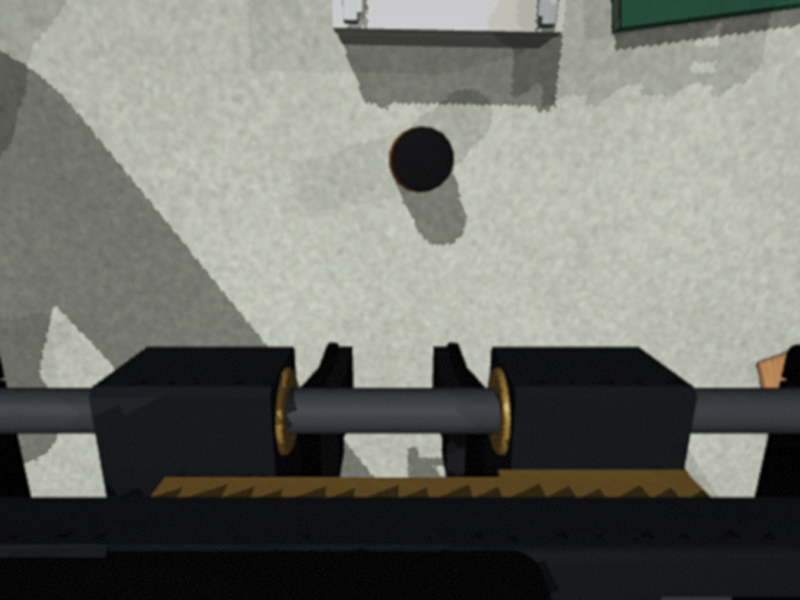

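Emit:
servo_tool:
  moves:
    - {"slide": [2.0,2.6,0],"turn": [0,0,0],"claw": 1}
    - {"slide": [2.0,2.6,0],"turn": [0,0,0],"claw": 1}
    - {"slide": [2.0,2.6,0],"turn": [0,0,0],"claw": 1}
    - {"slide": [2.0,2.6,0],"turn": [0,0,0],"claw": 1}
    - {"slide": [1.5,1.5,0],"turn": [0,0,0],"claw": 1}
    - {"slide": [0,0,0],"turn": [0,0,0],"claw": 1}

```text
t: 2.23
eef_pos: [0.4968, -0.1695, 0.2371]
eef_rot: [0.855, 0.519, 0.001, 0.0]
wrist_force: [-0.0, -0.0, 0.0]
width: 0.009
```

```bash
python3 - <<'E'
from h import *
s=state();print(s['t'],s['eef_pos'],s['eef_rot'],s['width'],s['wrist_force'])
d=grab('wrist','wrist2.png')
import pickle; pickle.dump(d,open('w2.pkl','wb'))
a=cv2.imread('pics/wrist2.png');cv2.imwrite('pics/wrist2z.png',cv2.resize(a,(800,600),interpolation=2))
q=[.567,-.0556,-.491,.0135]
def W(q,X):
    c,n=np.cos(q[2]),np.sin(q[2]); return np.array([q[0]+c*X[0]-n*X[1],q[1]+n*X[0]+c*X[1],X[2]])
for X in [(.062,-.12,.07),(-.062,-.12,.07),(.035,-.0415,.084),(-.035,-.0415,.084)]: print(X,proj(d,W(q,X))*10/7)
E
```

```text
2.2333 [ 0.49679203 -0.16954181  0.23706453] [8.54687169e-01 5.19142096e-01 1.12471657e-03 2.47475169e-04] 0.009094670491161194 [-0.00130943 -0.02336352  0.04665646]
(0.062, -0.12, 0.07) [483.80531347 246.76809715]
(-0.062, -0.12, 0.07) [319.20249651 244.82227036]
(0.035, -0.0415, 0.084) [455.04540866 135.55272281]
(-0.035, -0.0415, 0.084) [352.75067718 134.24139327]
```

View pics/wrist2z.png

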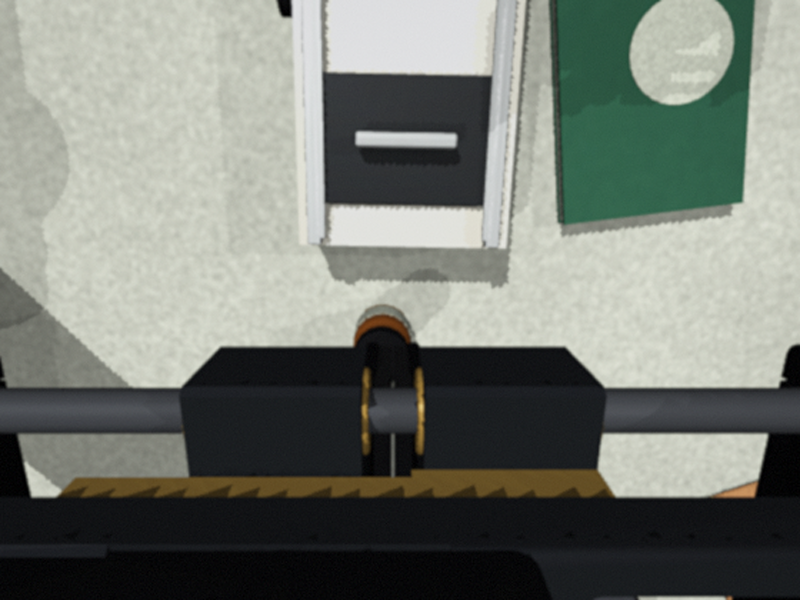

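Emit:
servo_tool:
  moves:
    - {"slide": [2.0,2.8,-1],"turn": [0,0,0],"claw": 1}
    - {"slide": [2.1,2.8,-3],"turn": [0,0,0],"claw": 1}
    - {"slide": [0,0,-4],"turn": [0,0,0],"claw": 1}
    - {"slide": [0,0,-4],"turn": [0,0,0],"claw": 1}
    - {"slide": [0,0,-3],"turn": [0,0,0],"claw": 1}
    - {"slide": [0,0,0],"turn": [0,0,0],"claw": 1}

```text
t: 2.78
eef_pos: [0.5281, -0.118, 0.0841]
eef_rot: [0.856, 0.517, -0.004, -0.005]
wrist_force: [-0.8, -0.2, 0.0]
width: 0.003
```

```bash
python3 - <<'E'
from h import *
s=state();print(s['t'],s['eef_pos'],s['wrist_force'])
d=grab('wrist','wrist3.png');grab('scene','scene3.png')
a=cv2.imread('pics/wrist3.png');b=cv2.imread('pics/scene3.png')[130:330,100:340]
cv2.imwrite('pics/c3.png',np.hstack([cv2.resize(a,(400,300)),cv2.resize(b,(400,300))]))
E
```

```text
2.7833 [ 0.52805806 -0.11798617  0.08413982] [-0.81755795 -0.21805273  0.03703037]
```

View pics/c3.png

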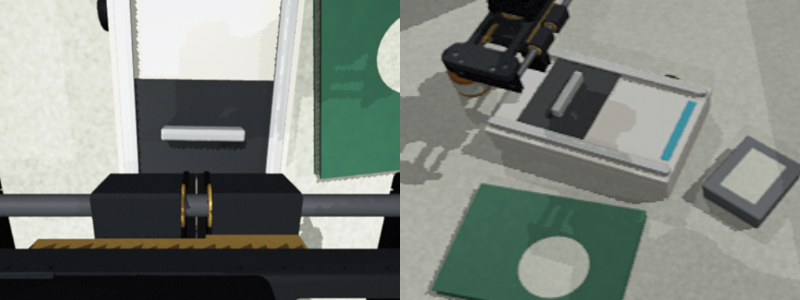

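Emit:
servo_tool:
  moves:
    - {"slide": [0,0,-1],"turn": [0,0,0],"claw": 1}
    - {"slide": [0,0,-0.6],"turn": [0,0,0],"claw": 1}
    - {"slide": [0,0,0],"turn": [0,0,0],"claw": 1}

```text
t: 3.13
eef_pos: [0.5336, -0.1195, 0.0742]
eef_rot: [0.856, 0.517, 0.0, 0.0]
wrist_force: [-0.3, 0.8, 0.5]
width: 0.004
```

Emit:
servo_tool:
  moves:
    - {"slide": [0.47,0.88,-0.3],"turn": [0,0,0],"claw": 1}
    - {"slide": [0.47,0.88,0],"turn": [0,0,0],"claw": 1}
    - {"slide": [0.47,0.88,0],"turn": [0,0,0],"claw": 1}
    - {"slide": [0.47,0.88,0],"turn": [0,0,0],"claw": 1}
    - {"slide": [0.47,0.88,0],"turn": [0,0,0],"claw": 1}
    - {"slide": [0.47,0.88,0],"turn": [0,0,0],"claw": 1}
    - {"slide": [0.47,0.88,0],"turn": [0,0,0],"claw": 1}
    - {"slide": [0.2,0.4,0],"turn": [0,0,0],"claw": 1}

```text
t: 3.8
eef_pos: [0.5692, -0.0517, 0.0708]
eef_rot: [0.855, 0.518, 0.0, 0.0]
wrist_force: [0.4, -0.3, 0.0]
width: 0.007
```

```bash
python3 - <<'E'
from h import *
s=state();print(s['t'],s['eef_pos'],s['wrist_force'])
d=grab('wrist','wrist4.png');grab('scene','scene4.png')
a=cv2.imread('pics/wrist4.png');b=cv2.imread('pics/scene4.png')[130:330,100:340]
cv2.imwrite('pics/c4.png',np.hstack([cv2.resize(a,(400,300)),cv2.resize(b,(400,300))]))
E
```

```text
3.8 [ 0.56917003 -0.05174546  0.07080682] [ 0.37500905 -0.28222202  0.02118376]
```

View pics/c4.png

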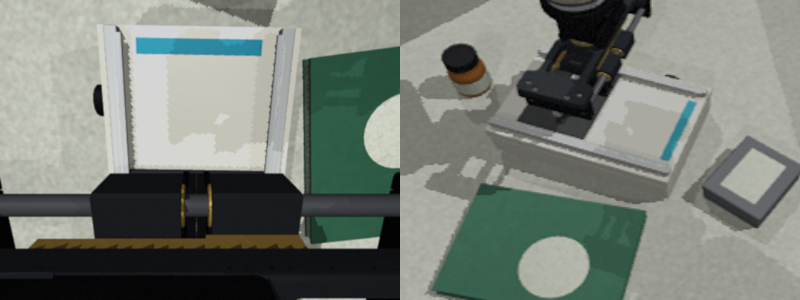

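```bash
python3 - <<'E'
import cv2,numpy as np
r=[]
for f in ['scene3','scene4']:
    r.append(cv2.resize(cv2.imread(f'pics/{f}.png')[110:310,140:320],(400,444),interpolation=2))
cv2.imwrite('pics/c5.png',np.hstack(r))
E
```

```text
(no output)
```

View pics/c5.png

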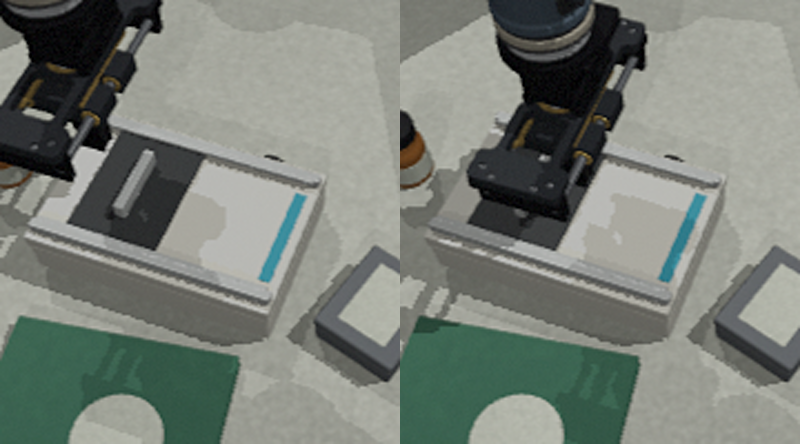

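```bash
python3 - <<'E'
from h import *
s=state();print(s['t'],s['eef_pos'],s['wrist_force'],s['q'])
d=grab('scene','scene5.png');e=grab('top','top5.png');w=grab('wrist','wrist5.png')
P=proj(d,s['eef_pos']);Q=proj(e,s['eef_pos']);print(P,Q,proj(w,s['eef_pos']))
a=cv2.imread('pics/scene5.png');b=cv2.imread('pics/top5.png')
cv2.circle(a,tuple(int(round(x)) for x in P),1,(0,0,255),-1)
cv2.circle(b,tuple(int(round(x)) for x in Q),1,(0,0,255),-1)
cv2.imwrite('pics/c6.png',np.hstack([cv2.resize(a[110:310,140:320],(400,444),interpolation=2),cv2.resize(b[150:310,280:440],(400,444),interpolation=2)]))
E
```

```text
3.9 [ 0.56871511 -0.05230993  0.07070226] [-0.17108877 -0.34735998  0.22322686] [-2.87304588e-01  6.14396457e-01  1.67068391e+00 -3.86402437e-05
  8.56348559e-01  1.93971787e-01]
[221.11988903 199.19714797] [353.69359658 230.81714545] [272.81975582 233.99244956]
```

View pics/c6.png

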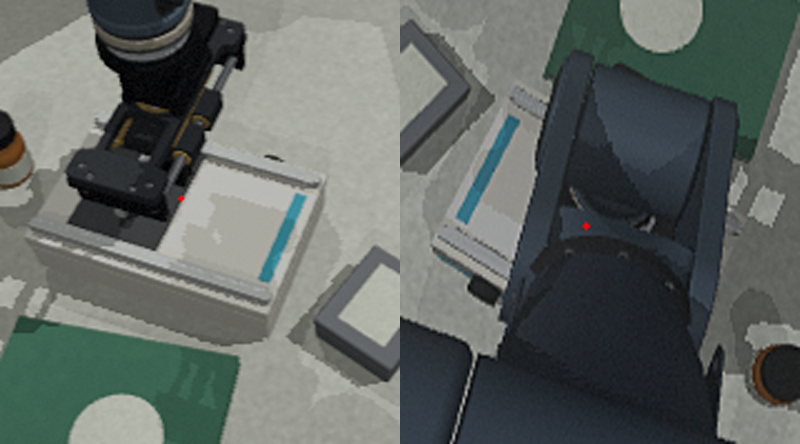

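```bash
python3 - <<'E'
from h import *
s=state();
d=eyes.read_camera('scene');w=eyes.read_camera('wrist')
a=cv2.imread('pics/scene5.png');b=cv2.imread('pics/wrist5.png')
q=[.5685,-.0565,-.491]
def W(X):
    c,n=np.cos(q[2]),np.sin(q[2]); return np.array([q[0]+c*X[0]-n*X[1],q[1]+n*X[0]+c*X[1],X[2]])
a=cv2.resize(a,None,fx=3,fy=3,interpolation=2);
def ln(im,c,A,B,k,col): 
    A,B=proj(c,A)*k,proj(c,B)*k; cv2.line(im,tuple(int(v) for v in A),tuple(int(v) for v in B),col,1)
p=s['eef_pos']
for im,c,k in [(a,d,3),(b,w,1)]:
    ln(im,c,p,p+[0,0,.07],k,(0,0,255));ln(im,c,p+[0,0,.07],p+[0,0,.3],k,(0,255,255))
    for A,B in [((-.072,-.12,.07),(-.072,.12,.07)),((.072,-.12,.07),(.072,.12,.07)),((-.035,-.042,.084),(.035,-.042,.084)),((-.035,.03,.084),(.035,.03,.084))]: ln(im,c,W(A),W(B),k,(255,0,255))
cv2.imwrite('pics/c7.png',a[250:850,350:1150]);cv2.imwrite('pics/c8.png',b)
E
```

```text
(no output)
```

View pics/c7.png

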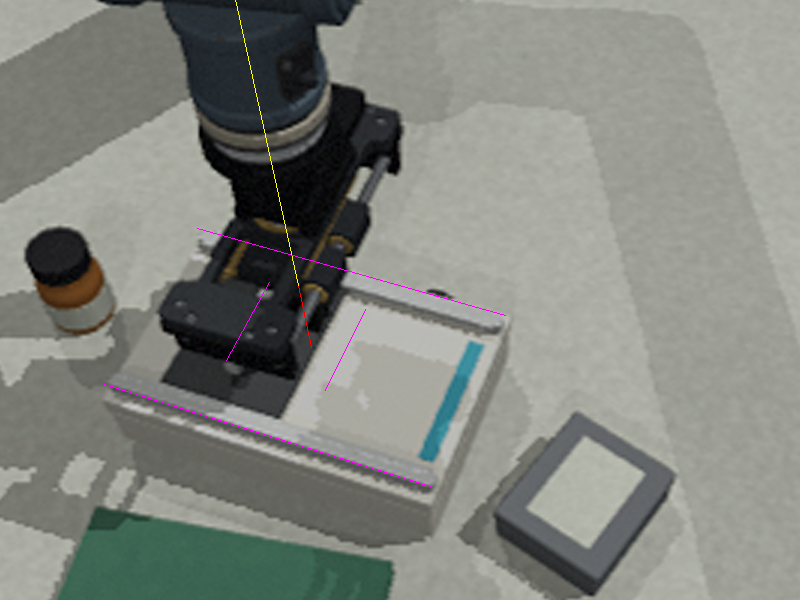

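View pics/c8.png

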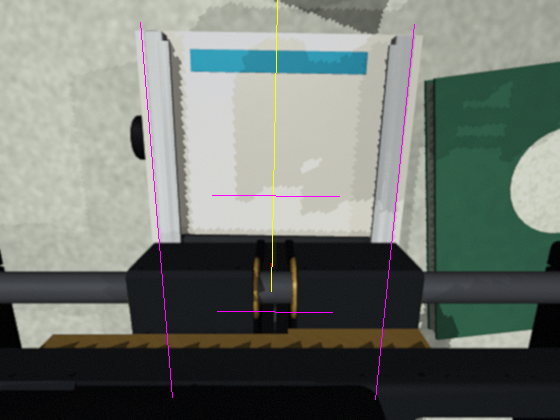

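```bash
python3 - <<'E'
import cv2,numpy as np
a=cv2.imread('pics/scene5.png');b=cv2.imread('pics/wrist5.png')
a=cv2.convertScaleAbs(a,alpha=1.6,beta=20);b=cv2.convertScaleAbs(b,alpha=1.6,beta=40)
cv2.imwrite('pics/c9.png',np.hstack([cv2.resize(a[170:230,165:235],(400,343),interpolation=0),cv2.resize(b[210:350,210:340],(400,430),interpolation=0)[:343]]))
E
```

```text
(no output)
```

View pics/c9.png

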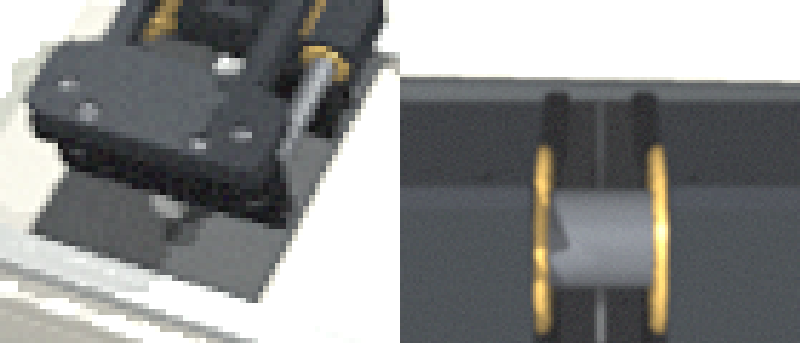

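Emit:
servo_tool:
  moves:
    - {"slide": [0,0,2],"turn": [0,0,0],"claw": 1}
    - {"slide": [-0.9,-1.7,0],"turn": [0,0,0],"claw": 1}
    - {"slide": [-1.3,-2.5,0],"turn": [0,0,0],"claw": 1}
    - {"slide": [-1.3,-2.5,0],"turn": [0,0,0],"claw": 1}
    - {"slide": [0,0,-1.0],"turn": [0,0,0],"claw": 1}
    - {"slide": [0,0,-1.0],"turn": [0,0,0],"claw": 1}
    - {"slide": [0,0,-0.5],"turn": [0,0,0],"claw": 1}
    - {"slide": [0,0,0],"turn": [0,0,0],"claw": 1}

```text
t: 4.82
eef_pos: [0.5322, -0.1193, 0.064]
eef_rot: [0.856, 0.518, -0.001, -0.002]
wrist_force: [0.1, 0.2, -0.4]
width: 0.008
```

Emit:
servo_tool:
  moves:
    - {"slide": [0,0,-0.3],"turn": [0,0,0],"claw": 1}
    - {"slide": [0,0,0],"turn": [0,0,0],"claw": 1}

```text
t: 4.98
eef_pos: [0.5334, -0.1194, 0.0621]
eef_rot: [0.855, 0.518, -0.0, -0.0]
wrist_force: [1.2, -0.1, -0.4]
width: 0.005
```

Emit:
servo_tool:
  moves:
    - {"slide": [0,0,-0.3],"turn": [0,0,0],"claw": 1}
    - {"slide": [0,0,0],"turn": [0,0,0],"claw": 1}

```text
t: 5.15
eef_pos: [0.5334, -0.1198, 0.0595]
eef_rot: [0.855, 0.518, -0.0, -0.0]
wrist_force: [-0.4, -0.6, -1.1]
width: 0.005
```

Emit:
servo_tool:
  moves:
    - {"slide": [0,0,-0.3],"turn": [0,0,0],"claw": 1}
    - {"slide": [0,0,0],"turn": [0,0,0],"claw": 1}

```text
t: 5.32
eef_pos: [0.5332, -0.1201, 0.0565]
eef_rot: [0.856, 0.518, -0.0, -0.0]
wrist_force: [0.0, -0.4, 0.5]
width: 0.005
```

Emit:
servo_tool:
  moves:
    - {"slide": [0,0,-0.2],"turn": [0,0,0],"claw": 1}
    - {"slide": [0,0,0],"turn": [0,0,0],"claw": 1}

```text
t: 5.48
eef_pos: [0.5332, -0.1203, 0.0545]
eef_rot: [0.856, 0.517, -0.0, -0.0]
wrist_force: [-0.5, 0.2, 0.1]
width: 0.002
```

```bash
python3 - <<'E'
from h import *
s=state();print(s['t'],s['eef_pos'],s['wrist_force'])
d=grab('scene','scene6.png');w=grab('wrist','wrist6.png')
a=cv2.imread('pics/scene6.png');b=cv2.imread('pics/wrist6.png')
print(proj(d,s['eef_pos']),proj(w,s['eef_pos']))
a=cv2.convertScaleAbs(a,alpha=1.6,beta=20);b=cv2.convertScaleAbs(b,alpha=1.6,beta=40)
cv2.imwrite('pics/c10.png',np.hstack([cv2.resize(a[150:240,150:240],(400,400),interpolation=2),cv2.resize(b[140:300,200:360],(400,400),interpolation=2)]))
E
```

```text
5.4833 [ 0.5331806  -0.12027747  0.05450407] [-0.50317313  0.18467502  0.12850831]
[188.85809922 193.96353188] [272.71552601 235.55839493]
```

View pics/c10.png

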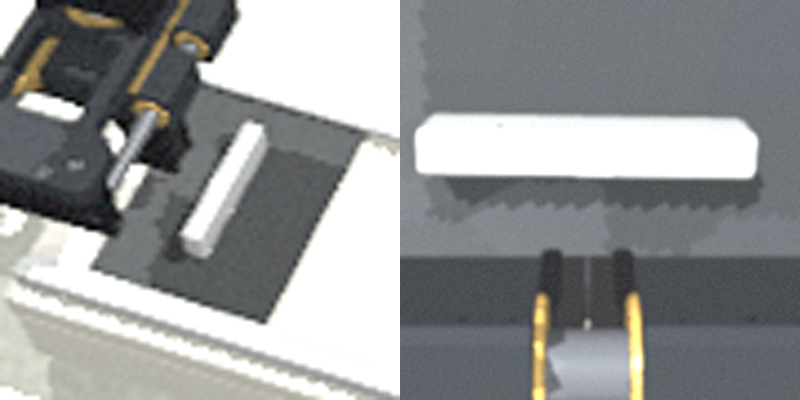

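Emit:
servo_tool:
  moves:
    - {"slide": [0.2,0.4,-0.3],"turn": [0,0,0],"claw": 1}
    - {"slide": [0.47,0.88,0],"turn": [0,0,0],"claw": 1}
    - {"slide": [0.47,0.88,0],"turn": [0,0,0],"claw": 1}
    - {"slide": [0.47,0.88,0],"turn": [0,0,0],"claw": 1}

```text
t: 5.92
eef_pos: [0.5499, -0.0889, 0.0517]
eef_rot: [0.856, 0.517, 0.0, -0.0]
wrist_force: [-0.6, -0.1, 0.2]
width: 0.004
```

Emit:
servo_tool:
  moves:
    - {"slide": [0.47,0.88,0],"turn": [0,0,0],"claw": 1}
    - {"slide": [0.47,0.88,0],"turn": [0,0,0],"claw": 1}
    - {"slide": [0.47,0.88,0],"turn": [0,0,0],"claw": 1}

```text
t: 6.17
eef_pos: [0.5641, -0.0622, 0.0518]
eef_rot: [0.856, 0.518, 0.0, 0.0]
wrist_force: [-0.1, -1.0, -0.3]
width: 0.005
```

```bash
python3 - <<'E'
from h import *
s=state();print(s['t'],s['eef_pos'],s['wrist_force'])
d=grab('scene','scene7.png');w=grab('wrist','wrist7.png')
a=cv2.imread('pics/scene7.png');b=cv2.imread('pics/wrist7.png')
a=cv2.convertScaleAbs(a,alpha=1.6,beta=20);b=cv2.convertScaleAbs(b,alpha=1.6,beta=40)
cv2.imwrite('pics/c11.png',np.hstack([cv2.resize(a[150:260,150:260],(400,400),interpolation=2),cv2.resize(b[140:300,200:360],(400,400),interpolation=2)]))
E
```

```text
6.1667 [ 0.56410927 -0.06221404  0.05176421] [-0.05934871 -0.97796924 -0.26319798]
```

View pics/c11.png

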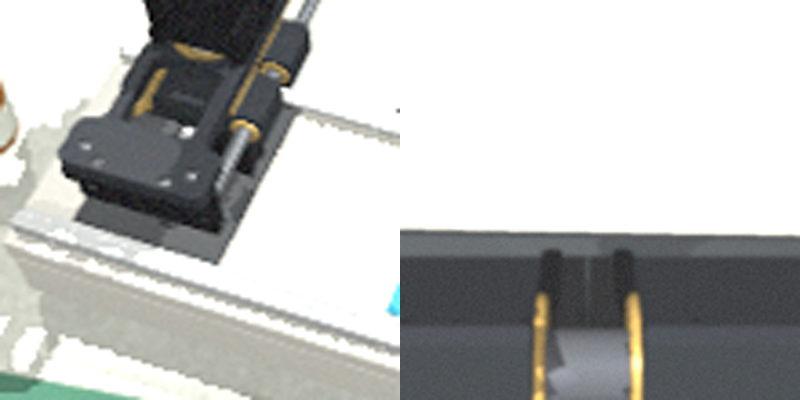

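```bash
python3 - <<'E'
from h import *
s=state();p=s['eef_pos'];print(p,s['t'])
d=eyes.read_camera('scene')
ex=np.array([.882,-.4715,0]);ey=np.array([.4715,.882,0])
for L in (.075,.0585,.095):
  for z in (.07,.09,.11): print(L,z,proj(d,p+L*ex+.0375*ey+[0,0,z]),proj(d,p+L*ex-.0375*ey+[0,0,z]))
a=cv2.imread('pics/scene7.png');a=cv2.convertScaleAbs(a,alpha=2.2,beta=20)
cv2.imwrite('pics/c12.png',cv2.resize(a[130:240,150:260],(600,600),interpolation=2))
E
```

```text
[ 0.56443026 -0.06182593  0.05181494] 6.2667
0.075 0.07 [214.84323828 219.52648663] [178.27528688 208.34641944]
0.075 0.09 [213.3515636  213.77261999] [175.95266334 202.42949452]
0.075 0.11 [211.78704965 207.73778895] [173.51861949 196.22872436]
0.0585 0.07 [218.44777548 212.41865951] [182.2264521  201.48081565]
0.0585 0.09 [217.05827194 206.56391382] [180.02174168 195.47218825]
0.0585 0.11 [215.60172206 200.42666492] [177.71249874 189.17867219]
0.095 0.07 [210.36206244 228.36296727] [173.36527118 216.87813619]
0.095 0.09 [208.74058268 222.73993105] [170.89316648 211.08021743]
0.095 0.11 [207.03875752 216.83826965] [168.30075288 205.00013376]
```

View pics/c12.png

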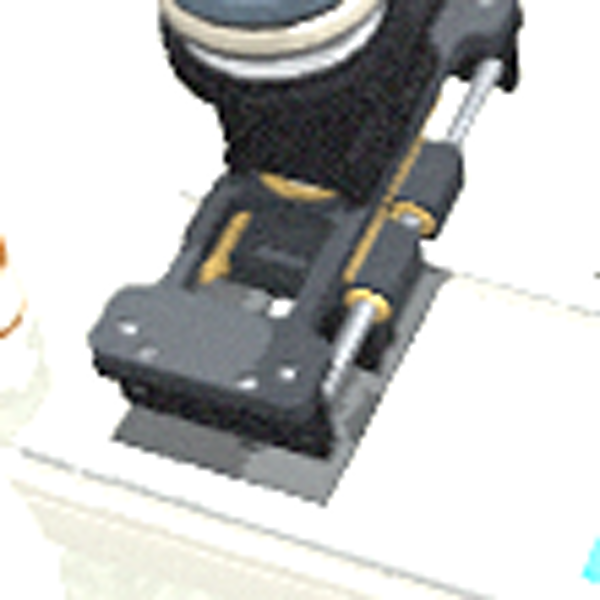

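Emit:
servo_tool:
  moves:
    - {"slide": [0.47,0.88,0],"turn": [0,0,0],"claw": 1}
    - {"slide": [0.47,0.88,-0.2],"turn": [0,0,0],"claw": 1}
    - {"slide": [0.47,0.88,-0.2],"turn": [0,0,0],"claw": 1}
    - {"slide": [0,0,-0.2],"turn": [0,0,0],"claw": 1}
    - {"slide": [0,0,0],"turn": [0,0,0],"claw": 1}

```text
t: 6.73
eef_pos: [0.5774, -0.0364, 0.0451]
eef_rot: [0.855, 0.518, -0.0, -0.0]
wrist_force: [-0.7, -0.5, -0.2]
width: 0.008
```

Emit:
servo_tool:
  moves:
    - {"slide": [0,0,-0.3],"turn": [0,0,0],"claw": 1}
    - {"slide": [0,0,0],"turn": [0,0,0],"claw": 1}

```text
t: 6.9
eef_pos: [0.577, -0.0373, 0.0421]
eef_rot: [0.856, 0.517, -0.0, -0.0]
wrist_force: [0.2, 0.5, 0.3]
width: 0.006
```

```bash
python3 - <<'E'
from h import *
s=state();print(s['t'],s['eef_pos'],s['wrist_force'])
for n in ['scene','top','wrist']: grab(n,n+'8.png')
a=cv2.imread('pics/scene8.png');b=cv2.imread('pics/wrist8.png')
a=cv2.convertScaleAbs(a,alpha=1.4,beta=0);b=cv2.convertScaleAbs(b,alpha=1.,beta=20)
cv2.imwrite('pics/c13.png',np.hstack([cv2.resize(a[130:260,150:280],(400,400),interpolation=2),cv2.resize(b,(400,300),interpolation=2)[:,:].repeat(1,0) if 0 else cv2.copyMakeBorder(cv2.resize(b,(400,300)),0,100,0,0,0)]))
E
```

```text
6.9 [ 0.57703892 -0.03728518  0.04213825] [0.19298067 0.52807326 0.34787749]
```

View pics/c13.png

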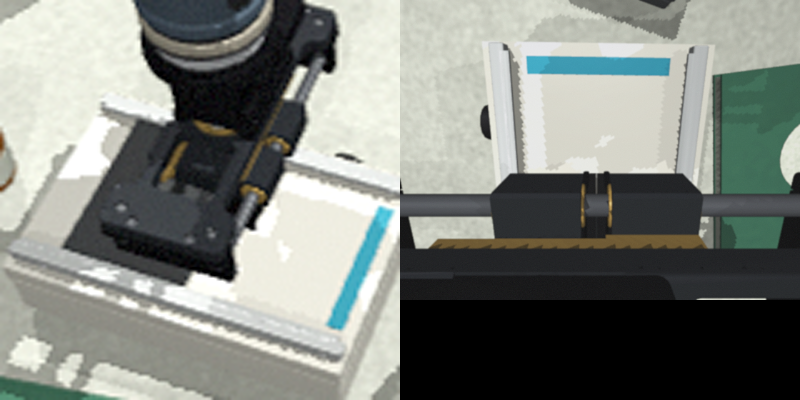

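Emit:
servo_tool:
  moves:
    - {"slide": [0,0,-0.3],"turn": [0,0,0],"claw": 1}
    - {"slide": [0,0,-0.1],"turn": [0,0,0],"claw": 1}
    - {"slide": [0,0,0],"turn": [0,0,0],"claw": 1}

```text
t: 7.3
eef_pos: [0.5773, -0.0373, 0.0384]
eef_rot: [0.856, 0.517, -0.0, -0.0]
wrist_force: [0.1, -0.2, -0.7]
width: 0.005
```

Emit:
servo_tool:
  moves:
    - {"slide": [0,0,-0.3],"turn": [0,0,0],"claw": 1}
    - {"slide": [0,0,0],"turn": [0,0,0],"claw": 1}

```text
t: 7.47
eef_pos: [0.5773, -0.0371, 0.0353]
eef_rot: [0.856, 0.517, -0.0, -0.0]
wrist_force: [-0.6, -0.3, 0.0]
width: 0.01
```

Emit:
servo_tool:
  moves:
    - {"slide": [0,0,-0.3],"turn": [0,0,0],"claw": 1}
    - {"slide": [0,0,0],"turn": [0,0,0],"claw": 1}

```text
t: 7.63
eef_pos: [0.5773, -0.0371, 0.0322]
eef_rot: [0.856, 0.517, -0.0, -0.0]
wrist_force: [0.5, 0.0, -0.4]
width: 0.009
```

```bash
python3 - <<'E'
from h import *
s=state();print(s['t'],s['eef_pos'],s['wrist_force'])
w=grab('wrist','wrist9.png');d=grab('scene','scene9.png')
import pickle;pickle.dump((w,d,s),open('w9.pkl','wb'))
b=cv2.imread('pics/wrist9.png')
cv2.imwrite('pics/c14.png',cv2.resize(b,(800,600),interpolation=2))
a=cv2.imread('pics/scene9.png');print(proj(d,s['eef_pos']))
cv2.imwrite('pics/c15.png',cv2.resize(a[120:250,140:290],(750,650)[:2],interpolation=2)[:600])
E
```

```text
7.6333 [ 0.57727525 -0.03707952  0.0322303 ] [ 0.45045295  0.03152585 -0.41671175]
[230.72367792 211.6628129 ]
```

View pics/c14.png

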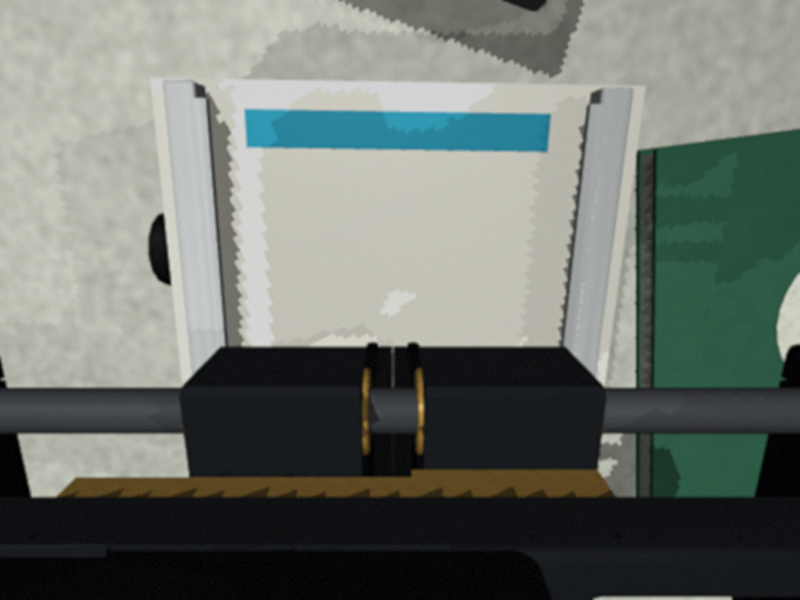

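View pics/c15.png

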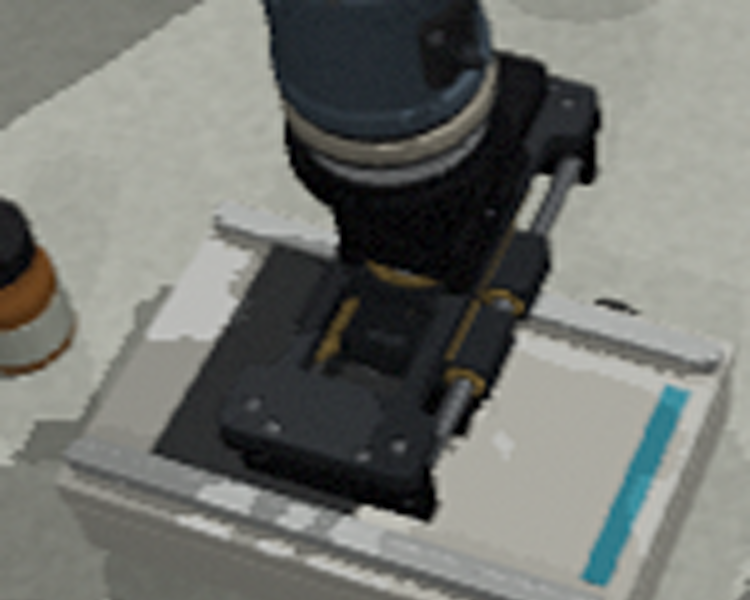

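```bash
python3 - <<'E'
from h import *
import pickle
w,d,s=pickle.load(open('w9.pkl','rb'))
q=[.5685,-.0565,-.491]
def W(X):
    c,n=np.cos(q[2]),np.sin(q[2]); return np.array([q[0]+c*X[0]-n*X[1],q[1]+n*X[0]+c*X[1],X[2]])
R=np.array(w['R']);t=np.array(w['t']);print('cam',-R.T@t, np.round(R,3))
for X in [(-.072,.12,.07),(.072,.12,.07),(.062,.12,.07),(-.062,.12,.07)]:
    print(X,proj(w,W(X))*10/7,(R@W(X)+t)[2])
E
```

```text
cam [0.61101375 0.02447561 0.23026914] [[ 0.886 -0.464 -0.001]
 [-0.448 -0.856  0.258]
 [-0.121 -0.228 -0.966]]
(-0.072, 0.12, 0.07) [157.49416622  67.65090107] 0.14736651119580885
(0.072, 0.12, 0.07) [633.91810404  71.78956831] 0.14752642711788364
(0.062, 0.12, 0.07) [600.86648388  71.50245079] 0.14751532184551733
(-0.062, 0.12, 0.07) [190.6125686   67.93859872] 0.14737761646817515
```

Emit:
servo_tool:
  moves:
    - {"slide": [0,0,-0.3],"turn": [0,0,0],"claw": 1}
    - {"slide": [0,0,0],"turn": [0,0,0],"claw": 1}

```text
t: 7.9
eef_pos: [0.5774, -0.0371, 0.0293]
eef_rot: [0.856, 0.517, -0.0, -0.0]
wrist_force: [1.1, -0.2, 0.6]
width: 0.008
```

Emit:
servo_tool:
  moves:
    - {"slide": [0,0,-0.2],"turn": [0,0,0],"claw": 1}
    - {"slide": [0,0,0],"turn": [0,0,0],"claw": 1}

```text
t: 8.07
eef_pos: [0.5774, -0.0371, 0.0274]
eef_rot: [0.856, 0.517, -0.0, -0.0]
wrist_force: [-0.3, -0.2, 0.5]
width: 0.008
```

Emit:
servo_tool:
  moves:
    - {"slide": [0,0,-0.2],"turn": [0,0,0],"claw": 1}
    - {"slide": [0,0,0],"turn": [0,0,0],"claw": 1}

```text
t: 8.23
eef_pos: [0.5774, -0.0371, 0.0254]
eef_rot: [0.856, 0.517, -0.0, -0.0]
wrist_force: [0.5, -0.3, -0.3]
width: 0.004
```

```bash
python3 - <<'E'
from h import *
s=state();print(s['t'],s['eef_pos'],s['wrist_force'])
a=cv2.imread('pics/scene9.png')
d=grab('scene','scene10.png');grab('wrist','wrist10.png');a=cv2.imread('pics/scene10.png');b=cv2.imread('pics/wrist10.png')
a=cv2.convertScaleAbs(a,alpha=1.8,beta=20);b=cv2.convertScaleAbs(b,alpha=1.8,beta=30)
cv2.imwrite('pics/c16.png',np.hstack([cv2.resize(a[160:240,180:260],(400,400),interpolation=2),cv2.resize(b[200:340,200:340],(400,400),interpolation=2)]))
E
```

```text
8.2333 [ 0.57742409 -0.03711294  0.02544344] [ 0.54428637 -0.30291774 -0.30756   ]
```

View pics/c16.png

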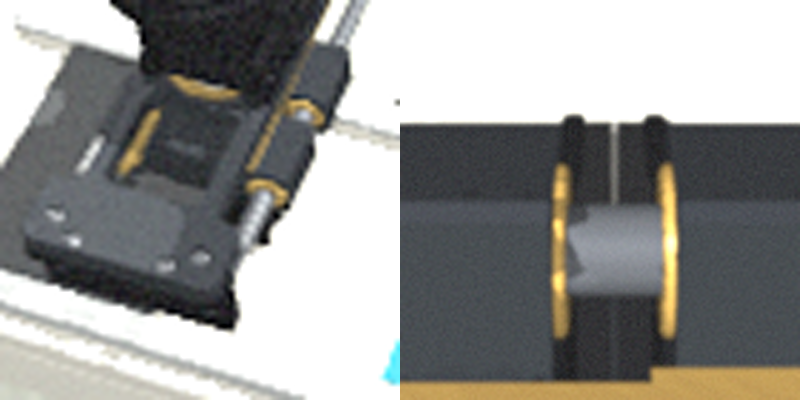

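Emit:
servo_tool:
  moves:
    - {"slide": [0,0,-0.2],"turn": [0,0,0],"claw": 1}
    - {"slide": [0,0,0],"turn": [0,0,0],"claw": 1}

```text
t: 8.5
eef_pos: [0.5779, -0.0372, 0.0247]
eef_rot: [0.856, 0.518, 0.0, 0.0]
wrist_force: [-0.9, 0.2, 5.9]
width: 0.004
```

```bash
python3 - <<'E'
from h import *
from scipy.optimize import least_squares
d=eyes.read_camera('scene');s=state();print(s['eef_pos'],s['wrist_force'])
p=np.array([.5774,-.0371,.0254])
c=2*np.arctan2(.517,.856); tx=np.array([np.cos(c),np.sin(c),0]);ty=np.array([np.sin(c),-np.cos(c),0])
def f(v): return np.r_[proj(d,p+v[0]*ty+v[1]*tx+[0,0,v[3]])-[227,225],proj(d,p+v[0]*ty+v[2]*tx+[0,0,v[3]])-[189,212]]
o=least_squares(f,[.09,.037,-.037,.07]);print(o.x,o.fun)
E
```

```text
[ 0.57795273 -0.03723993  0.02476763] [-1.51562053  0.12037436  5.71716302]
[-0.83232227 -0.55246367 -0.85106741 -1.67535107] [ 0.22141623 -0.73974701 -0.22527558  0.75264107]
```

Emit:
servo_tool:
  moves:
    - {"slide": [0,0,2],"turn": [0,0,0],"claw": 1}
    - {"slide": [0,0,2],"turn": [0,0,0],"claw": 1}
    - {"slide": [-1.5,-2.8,0],"turn": [0,0,0],"claw": 1}
    - {"slide": [-1.5,-2.8,0],"turn": [0,0,0],"claw": 1}
    - {"slide": [-1.5,-2.8,0],"turn": [0,0,0],"claw": 1}
    - {"slide": [0,0,-1],"turn": [0,0,0],"claw": 1}
    - {"slide": [0,0,-1],"turn": [0,0,0],"claw": 1}
    - {"slide": [0,0,0],"turn": [0,0,0],"claw": 1}

```text
t: 9.22
eef_pos: [0.5313, -0.1205, 0.0419]
eef_rot: [0.856, 0.517, -0.001, -0.002]
wrist_force: [-0.5, 0.0, 0.3]
width: -0.0
```

Emit:
servo_tool:
  moves:
    - {"slide": [0.1,0.1,-0.6],"turn": [0,0,0],"claw": 1}
    - {"slide": [0.2,0.38,0],"turn": [0,0,0],"claw": 1}
    - {"slide": [0.38,0.7,0],"turn": [0,0,0],"claw": 1}
    - {"slide": [0.38,0.7,0],"turn": [0,0,0],"claw": 1}
    - {"slide": [0.38,0.7,0],"turn": [0,0,0],"claw": 1}
    - {"slide": [0.38,0.7,0],"turn": [0,0,0],"claw": 1}

```text
t: 9.72
eef_pos: [0.5511, -0.0872, 0.0378]
eef_rot: [0.855, 0.518, -0.0, 0.0]
wrist_force: [-1.6, -1.6, -1.7]
width: 0.003
```

```bash
cat > look.py <<'E'
from h import *
import sys
n=sys.argv[1]
s=state();print(s['t'],s['eef_pos'],s['wrist_force'],s['width'])
d=grab('scene',f'scene{n}.png');grab('wrist',f'wrist{n}.png');a=cv2.imread(f'pics/scene{n}.png');b=cv2.imread(f'pics/wrist{n}.png')
a=cv2.convertScaleAbs(a,alpha=1.3,beta=10);b=cv2.convertScaleAbs(b,alpha=1.2,beta=20)
cv2.imwrite(f'pics/L{n}.png',np.hstack([cv2.resize(a[130:280,140:290],(400,400),interpolation=2),cv2.resize(b[0:300,80:480],(400,400),interpolation=2)]))
E
python3 look.py 11
```

```text
9.7167 [ 0.5511463  -0.08715177  0.03777768] [-1.61560793 -1.64933978 -1.70023128] 0.0032427205895369368
```

View pics/L11.png

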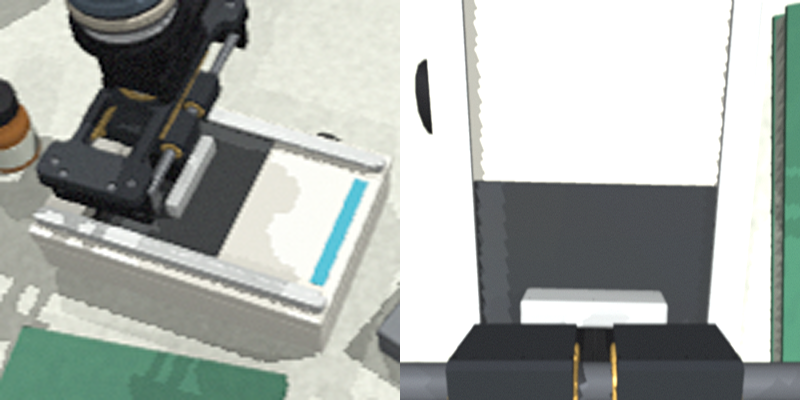

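Emit:
servo_tool:
  moves:
    - {"slide": [0.38,0.7,0],"turn": [0,0,0],"claw": 1}
    - {"slide": [0.38,0.7,0],"turn": [0,0,0],"claw": 1}
    - {"slide": [0.38,0.7,0],"turn": [0,0,0],"claw": 1}
    - {"slide": [0.38,0.7,0],"turn": [0,0,0],"claw": 1}
    - {"slide": [0.38,0.7,0],"turn": [0,0,0],"claw": 1}
    - {"slide": [0.2,0.35,0],"turn": [0,0,0],"claw": 1}

```text
t: 10.32
eef_pos: [0.5724, -0.0488, 0.0379]
eef_rot: [0.856, 0.518, 0.0, 0.0]
wrist_force: [-1.2, -1.2, 0.5]
width: 0.003
```

Emit:
servo_tool:
  moves:
    - {"slide": [0.19,0.35,0],"turn": [0,0,0],"claw": 1}
    - {"slide": [0.1,0.18,0],"turn": [0,0,0],"claw": 1}
    - {"slide": [0,0,0],"turn": [0,0,0],"claw": 1}

```text
t: 10.57
eef_pos: [0.5743, -0.0453, 0.0378]
eef_rot: [0.855, 0.518, -0.001, 0.0]
wrist_force: [-3.3, -3.6, 2.0]
width: 0.003
```

Emit:
servo_tool:
  moves:
    - {"slide": [0.1,0.18,0],"turn": [0,0,0],"claw": 1}
    - {"slide": [0,0,0],"turn": [0,0,0],"claw": 1}

```text
t: 10.73
eef_pos: [0.5743, -0.0452, 0.0378]
eef_rot: [0.855, 0.518, -0.002, 0.001]
wrist_force: [-5.7, -8.8, 3.2]
width: 0.005
```

Emit:
servo_tool:
  moves:
    - {"slide": [0.1,0.18,0],"turn": [0,0,0],"claw": 1}
    - {"slide": [0,0,0],"turn": [0,0,0],"claw": 1}

```text
t: 10.9
eef_pos: [0.5743, -0.0452, 0.0378]
eef_rot: [0.855, 0.519, -0.004, 0.001]
wrist_force: [-7.1, -14.3, 3.5]
width: 0.002
```

Emit:
servo_tool:
  moves:
    - {"slide": [-0.6,-1.1,0],"turn": [0,0,0],"claw": 1}
    - {"slide": [-0.3,-0.6,2],"turn": [0,0,0],"claw": 1}
    - {"slide": [-0.6,-1.0,3.5],"turn": [0,0,0],"claw": 1}
    - {"slide": [-1.5,-2.4,2.5],"turn": [0,0,0],"claw": 1}
    - {"slide": [-1.6,-2.6,2.5],"turn": [0,0,0],"claw": 1}
    - {"slide": [-1.6,-2.6,2],"turn": [0,0,0],"claw": 1}
    - {"slide": [-1.3,-2.0,1],"turn": [0,0,0],"claw": 1}
    - {"slide": [0,0,0],"turn": [0,0,0],"claw": 1}

```text
t: 11.57
eef_pos: [0.5019, -0.1679, 0.1755]
eef_rot: [0.857, 0.516, 0.001, 0.003]
wrist_force: [0.4, 0.1, 0.1]
width: 0.003
```

```bash
python3 look.py 12; python3 - <<'E'
from h import *
import pickle
s=state();w=grab('wrist','wrist13.png');sc=grab('scene','scene13.png');tp=grab('top','top13.png')
pickle.dump((s,w,sc,tp),open('w13.pkl','wb'))
for n,d in (('wrist',w),('scene',sc),('top',tp)):
  for k,z in (('round_button',.057),('bar_button',.057),('cover_rib',.08),('cover',.066)):
    for r in eyes.search_frame(n,k)[:2]: print(n,k,round(r['confidence'],2),np.round(r['extent'],1),np.round(ray(d,*r['extent'][:2],z),4))
b=cv2.imread('pics/wrist13.png');cv2.imwrite('pics/w13z.png',cv2.resize(b[:260,120:440],(740,600),interpolation=2))
E
```

```text
11.5667 [ 0.50188561 -0.16792671  0.17549329] [0.42488777 0.08123679 0.06934403] 0.0034368509541345816
wrist round_button 0.93 [313.8 118.7  31.5  34.6] [ 0.5661 -0.1202  0.057 ]
wrist bar_button 0.72 [252.2 116.8  15.9  53.1] [ 0.5184 -0.0931  0.057 ]
wrist bar_button 0.16 [283.8  96.  196.5 192.1] [ 0.5513 -0.0906  0.057 ]
wrist cover_rib 0.73 [286.   33.5 153.   67.1] [ 0.5729 -0.0513  0.08  ]
wrist cover 0.97 [284.9  34.3 148.1  68.5] [ 0.5737 -0.049   0.066 ]
scene round_button 0.54 [193.7 208.8  14.6  13.7] [ 0.5744 -0.1114  0.057 ]
scene cover_rib 0.96 [231.1 203.9  55.1  57.9] [ 0.5899 -0.0327  0.08  ]
scene cover 0.56 [232.2 205.4  58.6  56. ] [ 0.5844 -0.0313  0.066 ]
top round_button 0.61 [390.3 164.6 103.2  84. ] [ 0.7281 -0.1389  0.057 ]
top round_button 0.52 [383.4 236.9  13.6   9.5] [ 0.5581 -0.121   0.057 ]
top bar_button 0.53 [369.1 256.1  14.8  16.1] [ 0.5138 -0.0883  0.057 ]
top cover_rib 0.68 [346.  227.1  58.8  57. ] [ 0.5754 -0.0342  0.08  ]
top cover_rib 0.58 [390.1 164.  102.9  86.4] [ 0.7232 -0.1347  0.08  ]
```

View pics/w13z.png

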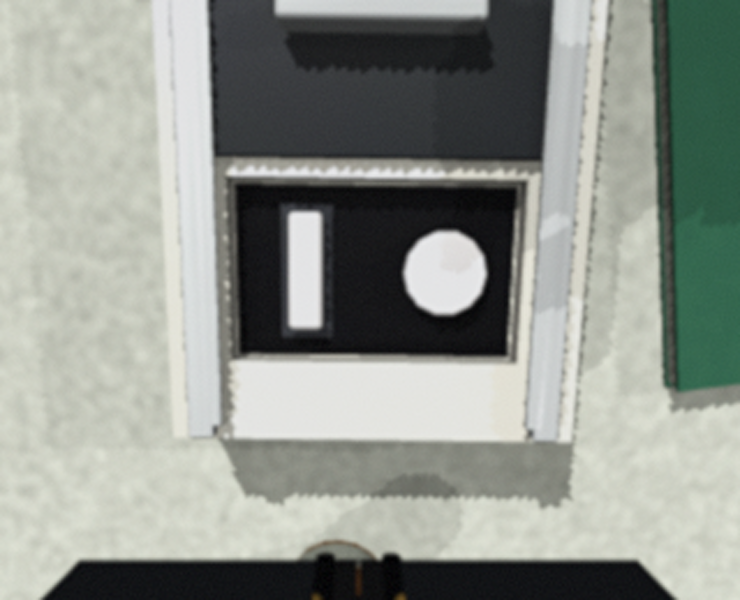

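View pics/L12.png

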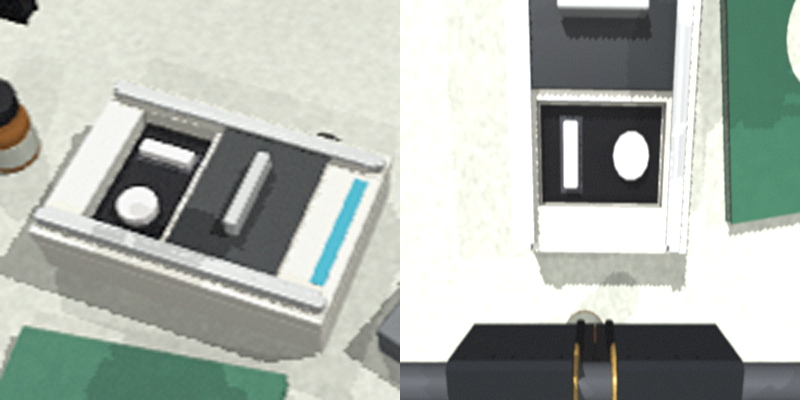

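Emit:
servo_tool:
  moves:
    - {"slide": [2.1,1.6,-1],"turn": [0,0,0],"claw": 1}
    - {"slide": [2.1,1.6,-2],"turn": [0,0,0],"claw": 1}
    - {"slide": [2.1,1.6,-2],"turn": [0,0,0],"claw": 1}
    - {"slide": [0,0,-3],"turn": [0,0,0],"claw": 1}
    - {"slide": [0,0,-3],"turn": [0,0,0],"claw": 1}
    - {"slide": [0,0,-2],"turn": [0,0,0],"claw": 1}
    - {"slide": [0,0,0],"turn": [0,0,0],"claw": 1}
    - {"slide": [0,0,0],"turn": [0,0,0],"claw": 1}

```text
t: 13.08
eef_pos: [0.564, -0.1157, 0.0419]
eef_rot: [0.856, 0.517, -0.001, -0.001]
wrist_force: [0.5, -0.2, -0.1]
width: 0.005
```

Emit:
servo_tool:
  moves:
    - {"slide": [0.2,-0.4,-0.5],"turn": [0,0,0],"claw": 1}
    - {"slide": [0,0,-0.7],"turn": [0,0,0],"claw": 1}
    - {"slide": [0,0,0],"turn": [0,0,0],"claw": 1}

```text
t: 13.33
eef_pos: [0.5672, -0.1206, 0.031]
eef_rot: [0.856, 0.517, 0.0, 0.001]
wrist_force: [-0.7, 0.7, 0.5]
width: 0.003
```

```bash
python3 look.py 14; python3 -c "
import cv2
a=cv2.imread('pics/scene14.png');cv2.imwrite('pics/s14z.png',cv2.resize(a[150:250,140:250],(660,600),interpolation=2))"
```

```text
13.3333 [ 0.56724979 -0.12062244  0.03104812] [-0.68660807  0.67762727  0.46560907] 0.0031109241784880106
```

View pics/s14z.png

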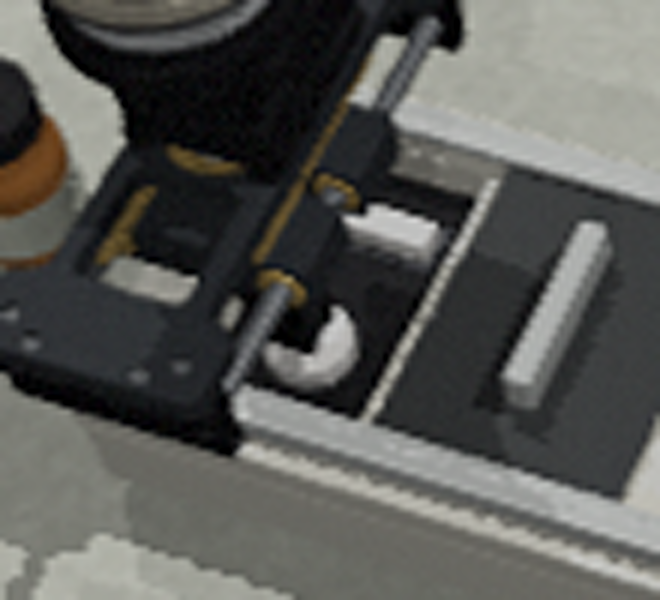

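Emit:
servo_tool:
  moves:
    - {"slide": [0,0,-0.4],"turn": [0,0,0],"claw": 1}
    - {"slide": [0,0,-0.3],"turn": [0,0,0],"claw": 1}
    - {"slide": [0,0,-0.3],"turn": [0,0,0],"claw": 1}
    - {"slide": [0,0,-0.2],"turn": [0,0,0],"claw": 1}
    - {"slide": [0,0,0],"turn": [0,0,0],"claw": 1}

```text
t: 13.85
eef_pos: [0.5668, -0.12, 0.0186]
eef_rot: [0.856, 0.517, 0.0, 0.0]
wrist_force: [-0.6, -0.1, 3.6]
width: 0.003
```

Emit:
servo_tool:
  moves:
    - {"slide": [0,0,-0.2],"turn": [0,0,0],"claw": 1}
    - {"slide": [0,0,0],"turn": [0,0,0],"claw": 1}

```text
t: 14.02
eef_pos: [0.5669, -0.12, 0.0168]
eef_rot: [0.856, 0.518, 0.0, 0.0]
wrist_force: [-0.6, -0.6, 3.9]
width: 0.004
```

Emit:
servo_tool:
  moves:
    - {"slide": [0,0,-0.2],"turn": [0,0,0],"claw": 1}
    - {"slide": [0,0,0],"turn": [0,0,0],"claw": 1}

```text
t: 14.18
eef_pos: [0.5668, -0.12, 0.0148]
eef_rot: [0.856, 0.517, 0.0, 0.0]
wrist_force: [-0.4, -0.3, 4.4]
width: 0.009
```

Emit:
servo_tool:
  moves:
    - {"slide": [0,0,-0.2],"turn": [0,0,0],"claw": 1}
    - {"slide": [0,0,0],"turn": [0,0,0],"claw": 1}

```text
t: 14.35
eef_pos: [0.5669, -0.12, 0.0146]
eef_rot: [0.856, 0.518, 0.0, 0.0]
wrist_force: [-2.6, 1.3, 14.4]
width: 0.003
```

Emit:
servo_tool:
  moves:
    - {"slide": [0,0,0.5],"turn": [0,0,0],"claw": 1}
    - {"slide": [0,0,1.5],"turn": [0,0,0],"claw": 1}
    - {"slide": [0,0,3],"turn": [0,0,0],"claw": 1}
    - {"slide": [0,0,3],"turn": [0,0,0],"claw": 1}
    - {"slide": [0,0,0],"turn": [0,0,0],"claw": 1}

```text
t: 14.77
eef_pos: [0.5704, -0.1213, 0.0975]
eef_rot: [0.856, 0.517, 0.003, 0.004]
wrist_force: [1.7, -0.9, -0.0]
width: 0.004
```

```bash
python3 look.py 15; python3 -c "
import cv2
a=cv2.imread('pics/scene15.png');cv2.imwrite('pics/s15z.png',cv2.resize(a[150:250,140:250],(660,600),interpolation=2))"
```

```text
14.7667 [ 0.5704477  -0.1213252   0.09747739] [ 1.65065568 -0.94409652 -0.02544455] 0.003550906507185576
```

View pics/s15z.png

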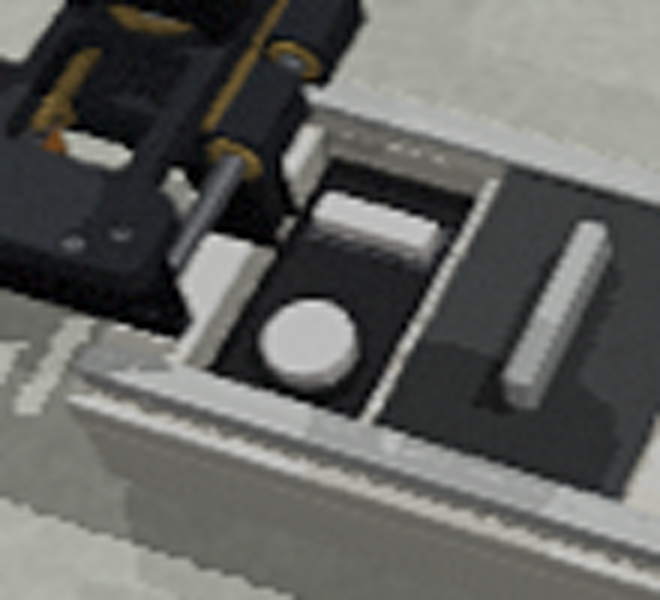

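Emit:
servo_tool:
  moves:
    - {"slide": [0.5,2,0],"turn": [0,0,0],"claw": 1}
    - {"slide": [0.6,2.7,0],"turn": [0,0,0],"claw": 1}
    - {"slide": [0.6,2.7,0],"turn": [0,0,0],"claw": 1}
    - {"slide": [0.6,2.7,0],"turn": [0,0,0],"claw": 1}
    - {"slide": [0.3,1.2,0],"turn": [0,0,0],"claw": 1}
    - {"slide": [0,0,-2],"turn": [0,0,0],"claw": 1}
    - {"slide": [0,0,0],"turn": [0,0,0],"claw": 1}

```text
t: 15.45
eef_pos: [0.5896, -0.0057, 0.069]
eef_rot: [0.855, 0.518, -0.003, -0.002]
wrist_force: [-1.0, -0.0, 0.1]
width: 0.005
```

```bash
python3 look.py 16
```

```text
15.45 [ 0.58962894 -0.00565273  0.06899705] [-1.0366119  -0.00562828  0.05455078] 0.005094082793668364
```

View pics/L16.png

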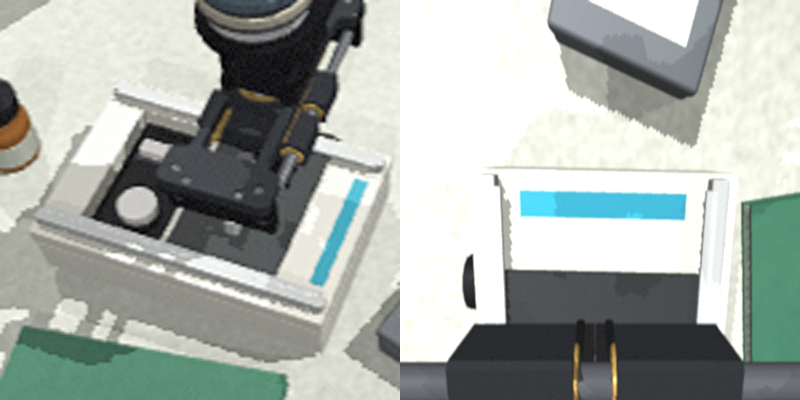

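Emit:
servo_tool:
  moves:
    - {"slide": [0.2,-0.1,-1],"turn": [0,0,0],"claw": 1}
    - {"slide": [0,0,-1],"turn": [0,0,0],"claw": 1}
    - {"slide": [0,0,-0.7],"turn": [0,0,0],"claw": 1}
    - {"slide": [0,0,-0.3],"turn": [0,0,0],"claw": 1}
    - {"slide": [0,0,0],"turn": [0,0,0],"claw": 1}

```text
t: 15.97
eef_pos: [0.5937, -0.0082, 0.0415]
eef_rot: [0.856, 0.517, -0.001, -0.001]
wrist_force: [0.2, 0.3, -0.4]
width: 0.004
```

Emit:
servo_tool:
  moves:
    - {"slide": [-0.2,-0.35,-0.4],"turn": [0,0,0],"claw": 1}
    - {"slide": [-0.38,-0.7,0],"turn": [0,0,0],"claw": 1}
    - {"slide": [-0.38,-0.7,0],"turn": [0,0,0],"claw": 1}
    - {"slide": [-0.38,-0.7,0],"turn": [0,0,0],"claw": 1}
    - {"slide": [-0.38,-0.7,0],"turn": [0,0,0],"claw": 1}
    - {"slide": [-0.38,-0.7,0],"turn": [0,0,0],"claw": 1}
    - {"slide": [-0.38,-0.7,0],"turn": [0,0,0],"claw": 1}

```text
t: 16.55
eef_pos: [0.5695, -0.0542, 0.0389]
eef_rot: [0.856, 0.517, 0.0, 0.0]
wrist_force: [1.0, 1.8, -0.7]
width: 0.005
```

Emit:
servo_tool:
  moves:
    - {"slide": [-0.38,-0.7,0],"turn": [0,0,0],"claw": 1}
    - {"slide": [-0.38,-0.7,0],"turn": [0,0,0],"claw": 1}
    - {"slide": [-0.38,-0.7,0],"turn": [0,0,0],"claw": 1}
    - {"slide": [-0.38,-0.7,0],"turn": [0,0,0],"claw": 1}
    - {"slide": [-0.3,-0.5,0],"turn": [0,0,0],"claw": 1}
    - {"slide": [0,0,0],"turn": [0,0,0],"claw": 1}

```text
t: 17.05
eef_pos: [0.5512, -0.0879, 0.0388]
eef_rot: [0.856, 0.517, -0.0, 0.0]
wrist_force: [-0.1, -1.3, 0.2]
width: 0.007
```

```bash
python3 look.py 17
```

```text
17.05 [ 0.55115074 -0.08789381  0.03881341] [-0.08911437 -1.30201819  0.17262385] 0.00674973699687499
```

View pics/L17.png

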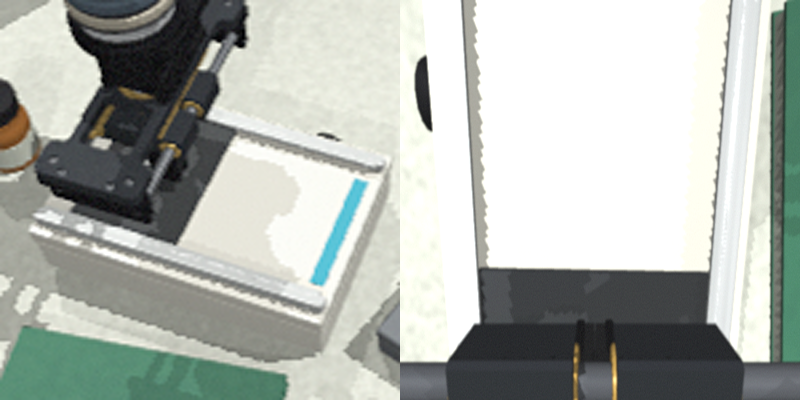

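Emit:
servo_tool:
  moves:
    - {"slide": [-0.14,-0.26,0],"turn": [0,0,0],"claw": 1}
    - {"slide": [-0.1,-0.18,0],"turn": [0,0,0],"claw": 1}
    - {"slide": [0,0,0],"turn": [0,0,0],"claw": 1}

```text
t: 17.4
eef_pos: [0.5494, -0.091, 0.0388]
eef_rot: [0.856, 0.518, 0.0, 0.0]
wrist_force: [-0.1, 0.2, -0.5]
width: 0.003
```

Emit:
servo_tool:
  moves:
    - {"slide": [-0.1,-0.18,0],"turn": [0,0,0],"claw": 1}
    - {"slide": [0,0,0],"turn": [0,0,0],"claw": 1}

```text
t: 17.57
eef_pos: [0.5491, -0.0917, 0.0388]
eef_rot: [0.856, 0.517, 0.001, -0.0]
wrist_force: [2.2, 4.0, -0.1]
width: 0.006
```

Emit:
servo_tool:
  moves:
    - {"slide": [-0.1,-0.18,0],"turn": [0,0,0],"claw": 1}
    - {"slide": [0,0,0],"turn": [0,0,0],"claw": 1}

```text
t: 17.73
eef_pos: [0.5491, -0.0918, 0.0389]
eef_rot: [0.856, 0.516, 0.003, -0.001]
wrist_force: [5.4, 9.9, 0.1]
width: 0.004
```

Emit:
servo_tool:
  moves:
    - {"slide": [0.5,0.9,0],"turn": [0,0,0],"claw": 1}
    - {"slide": [0.2,0.4,1],"turn": [0,0,0],"claw": 1}
    - {"slide": [0,0,3],"turn": [0,0,0],"claw": 1}
    - {"slide": [0,0,4],"turn": [0,0,0],"claw": 1}
    - {"slide": [0,0,4],"turn": [0,0,0],"claw": 1}
    - {"slide": [-1.5,-2.5,3],"turn": [0,0,0],"claw": 1}
    - {"slide": [-2,-3.3,0],"turn": [0,0,0],"claw": 1}
    - {"slide": [-2,-3.3,0],"turn": [0,0,0],"claw": 1}
    - {"slide": [-2,-3.3,0],"turn": [0,0,0],"claw": 1}
    - {"slide": [0,0,0],"turn": [0,0,0],"claw": 1}

```text
t: 18.57
eef_pos: [0.4765, -0.2109, 0.1898]
eef_rot: [0.857, 0.515, -0.002, 0.002]
wrist_force: [-0.5, 0.8, -0.2]
width: 0.01
```

```bash
python3 look.py 18; python3 -c "
import cv2
a=cv2.imread('pics/scene18.png');b=cv2.imread('pics/scene0.png');import numpy as np
cv2.imwrite('pics/f18.png',np.hstack([cv2.resize(x[130:380,90:370],(400,357),interpolation=2) for x in (b,a)]))"
```

```text
18.5667 [ 0.47650837 -0.21086161  0.18976882] [-0.5485143   0.84216907 -0.24947776] 0.009868203364182692
```

View pics/f18.png

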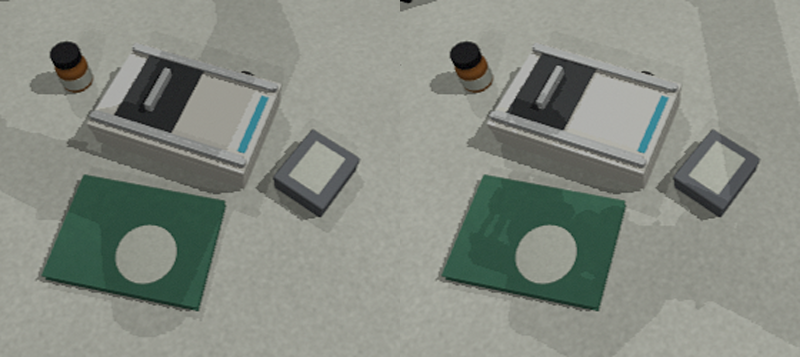

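View pics/wrist18.png

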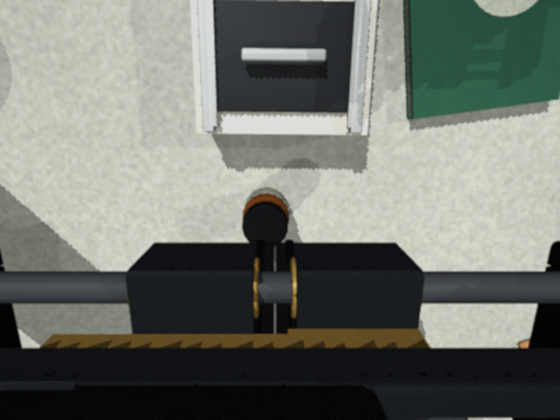

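```bash
python3 -c "
from h import *
print(bot.hand_in(), state()['t'])"
```

```text
the job is handed in; nothing more can be done
the job is handed in; nothing more can be done
```

The job is done and handed in, with the arm finishing clear of everything at about 18.6 s of the 45 s allowed.

- **Opening the cover:** I pushed the rib with shut fingers until the cover stopped moving at its end stop, at about 16 N. The picture then showed the whole well uncovered.
- **Pressing the button:** I pressed the round button until it bottomed. The force rose to about 4.4 N from the spring, then 14 N at the stop. I lifted off and the picture showed the button back up. The fingers stayed clear of the bar button throughout.
- **Closing the cover:** I pushed the rib back until it stopped at about 11 N. The last pictures show a deck strip of about 18 mm in front of the cover, against 20 mm expected when fully home.
- **Other objects:** The jar, slide box and book stand where they did in the first picture.

**What disagreed:** The real fingertips sit about 35 mm above the tool point that the state reports. Because of this, my first two pushes passed over the rib without touching it. I found the offset by lowering the fingers until they touched the deck, at about 6 N, and used it for everything after. The button then bottomed at the height this predicted. I also corrected the unit's position along its y axis by about 3 mm from where the cover reached its end stop.

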